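# Find the unlatched lid of the pigment chest and push it open

### The job

One of the four blue lids of the pigment chest has been left unlatched: press the lids one after another at their brass dots with your fingertips to find the one that rocks. Then push that lid fully open, its dotted end down into the chest, and leave it standing open. Everything on the chest and around it stays where it is; nothing is to be picked up.

Things in the scene. Friction and masses are not known exactly. Their poses are not given: they have to be found in the camera images.
- chest: brown wooden pigment chest, fixed, 130 mm (its x) by 470 mm (its y) by 100 mm tall; origin at the centre of its underside, x away from the robot. Its top holds a row of four identical blue lids, flush with the rim at 100 mm; three are latched and quite rigid, one (any of them) is not. Beside them a solid deck 59 mm wide at each end. Only low paint cakes (top 20 mm above the table) lie in the bays
- bay1 (a point): centre of the top face of lid 1, the rightmost seen from the robot (least chest y); x away from the robot across the chest, y to the left along it, z up. Lid 100 mm (x) by 78 mm (y), 8 mm thick, in a bay 104 by 82 mm and 88 mm deep. Its brass dot, 14 mm across, is the place to press: 25 mm nearer the robot than the centre
- bay2 (a point): centre of the top face of lid 2, second from the right; x away from the robot across the chest, y to the left along it, z up. Lid 100 mm (x) by 78 mm (y), 8 mm thick, in a bay 104 by 82 mm and 88 mm deep. Its brass dot, 14 mm across, is the place to press: 25 mm nearer the robot than the centre
- bay3 (a point): centre of the top face of lid 3, third from the right; x away from the robot across the chest, y to the left along it, z up. Lid 100 mm (x) by 78 mm (y), 8 mm thick, in a bay 104 by 82 mm and 88 mm deep. Its brass dot, 14 mm across, is the place to press: 25 mm nearer the robot than the centre
- bay4 (a point): centre of the top face of lid 4, the leftmost; x away from the robot across the chest, y to the left along it, z up. Lid 100 mm (x) by 78 mm (y), 8 mm thick, in a bay 104 by 82 mm and 88 mm deep. Its brass dot, 14 mm across, is the place to press: 25 mm nearer the robot than the centre
- rocker (a joint): tilt (rad) of the unlatched lid, in whichever bay: 0 flush, growing as its near (dotted) end sinks into the bay and its far end rises; stop at 1.25 = fully open. Pivot along y, 10 mm beyond the lid's centre, 4 mm below its top. Hinge friction 0.06 N m (2 N at the dot), no spring: it stays as left. Closed fingertips can press it down 34 mm at the dot, then push it some 20 mm away from the robot
- gum_jar: small amber glass jar with white cap, 34 mm across, 34 mm tall, loose on the chest's left end deck; origin at its underside. Leave alone
- dish: small white dish, 42 mm across, 14 mm tall, loose on the chest's right end deck; origin at its underside. Leave alone
- amber: amber bottle with black cap, 52 mm across, 85 mm tall, on the table left of the chest; origin at its underside. Leave alone
- water_cup: glass water cup, 70 mm across, 75 mm tall, on the table left of the chest; origin at its underside. Leave alone
- brush: red-handled brush, 200 mm long, lying on the table right of the chest; its x runs along it. Leave alone
- shell: small white bowl, 64 mm across, 22 mm tall, on the table right of the chest; origin at its underside. Leave alone
- ink: green ink jar with black cap, 44 mm across, 55 mm tall, on the table right of the chest; origin at its underside. Leave alone

How it is judged:
By the outcome, as a careful person would: the job done as asked, in the order asked, and still so for the second after the job is handed in, with the robot touching nothing.
It also fails if it takes over 45 s, if anything falls off the work surface, if the arm or the gripper's body presses on something with over 40 N, if the wrist force passes 120 N, or if a joint passes its speed limit or range.

### The arm

A 6-joint arm with a two-finger parallel gripper is mounted at the origin on the work surface. World frame = base frame: x ahead of the robot, y to its left, z up, the work surface at z = 0. Lengths are in mm, angles in degrees, forces in N, time in s.
With the tool pointing down it reaches from about 300 to 750 mm from the base axis. Payload 8.5 kg.
Tool frame: the origin (TCP) lies midway between the tips of the shut fingers; the grasp point (between the pads) lies 19 mm behind it; z points along the fingers, x is the direction in which the jaws open and shut, and the axes are right-handed (so a half turn about z gives the same grasp; the last joint's range is limited). The gripper opens to 85 mm and grips with 20 to 120 N. Pads are 22 mm wide; open, the fingers measure 114 mm over their backs; the gripper's body (76 mm by 85 mm) begins 54 mm behind the grasp point. The pads swing forward as they close: fully open they stand 13 mm farther back than shut.
Start: joints at [-79.658, 21.807, 74.336, -0, 83.858, -12.336], TCP at [212.043, -507.462, 231.322] pointing down, gripper open.
Joint ranges: [-178.18, 178.18], [-50.72, 133.34], [12.68, 142.11], [-81.47, 261.47], [9.98, 163.14], [-165.26, 165.26]. Speed limits (degrees/s): [136.94, 136.94, 180, 180, 180, 180].

### API

Orientations are given as a 3x3 rotation matrix whose columns are the frame's x, y, z axes.
In Python, from station import * gives the robot as it stands. Calls block until the motion is done:
- movep(position, orientation): joint-space move of the TCP to a pose.
- move_linear(position, orientation=None, v=150): straight line of the TCP; orientation=None keeps the orientation; v is the mean speed in mm/s.
- move_joints(angles): joint-space move.
- grip(opening): opening from 0.0 (shut) to 1.0 (fully open); the grip force is fixed at half the most; returns when the fingers have stopped.
- hold(seconds).
- ik(position, orientation): joint angles nearest the present ones, or None.
- read_state(): the state.
- read_camera(name): name is "side" or "top" or "wrist"; returns a dict with "image" (400x640x3 uint8, blue, green, red), "depth" (400x640 float32, mm along the optical axis (not along the pixel's ray), 0 where there is no reading), "vfov" (degrees; the focal length in pixels is half the picture's height over the tangent of half this angle, whatever the lens; pixels are square), "cx", "cy" (the principal point, pixels), "rvec" (rotation vector, rad) and "tvec" (3), from world to camera coordinates, as OpenCV has them. Camera axes: x right, y down, z forward; pixel columns grow to the right and rows downward; lengths in mm; the calibration is good to about 2 mm. A picture is of the moment at which its call begins.
A pose or a line that the arm cannot do raises Unreachable and nothing moves.
- hand_in(): hands the job in, once; it reports no verdict.
The state is a dict: "clock": time; "joints": joint angles; "dq": joint speeds; "effort": joint torques, N m; "tcp_pos": TCP position; "ee_rot": TCP orientation; "ft_force": force on the tool from outside, world axes, zero at the start; "moment": the same for the moment, N m; "grip_width": opening from 0.0 (shut) to 1.0 (fully open).
Only numpy, scipy, OpenCV 4.12 (cv2) and the standard library are available. Lean on these libraries where they do the work, as an engineer would, in place of code of your own. Each camera call takes 0.05 s, during which the arm holds its last target. There are 200 camera calls.

## Working session

There is one attempt and no reset: what is moved stays moved. The work goes in short steps, each a Python script; the robot and the scene stay as the last script left them, time stands still between calls to the robot, and variables do not carry over. Pictures are saved under pics/ and viewed, about 8 in all and at most 12, crops included, and the job is handed in when it is done.

```bash
mkdir -p pics
python3 - <<'E'
from station import *
import cv2,numpy as np
for n in("top","side"):
    c=read_camera(n); cv2.imwrite(f"pics/{n}0.png",c["image"]); np.savez(f"pics/{n}0.npz",**c)
    print(n,c["vfov"],c["cx"],c["cy"],c["rvec"],c["tvec"])
s=read_state();print(s["clock"],s["ft_force"],s["ee_rot"])
E
```

```text
top 46.59325445065066 323.5479033750875 198.86173967177123 [ 2.21838319 -2.19402435  0.04129721] [ -58.37390109  515.61300565 1581.84484993]
side 50.12877528018403 318.3649776580592 199.7314385540416 [ 0.58498567 -2.556031    1.34865361] [473.24630902 246.00038691 989.4852451 ]
0.1 [ 0.48909756 -0.02438257  0.49030266] [[ 3.85534297e-01 -9.22693481e-01 -2.15273134e-04]
 [-9.22692647e-01 -3.85534246e-01  1.27462473e-03]
 [-1.25908310e-03 -2.92780613e-04 -9.99999164e-01]]
```

View pics/top0.png

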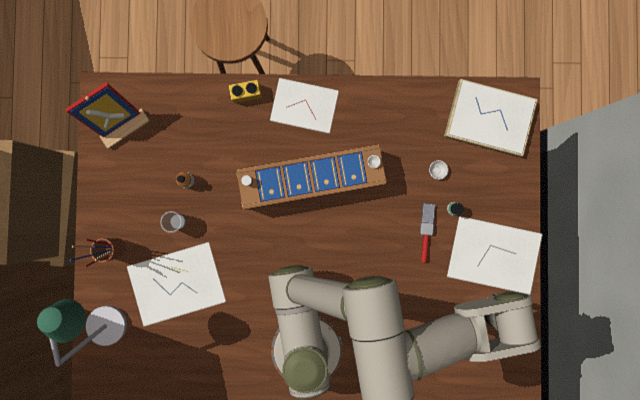

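View pics/side0.png

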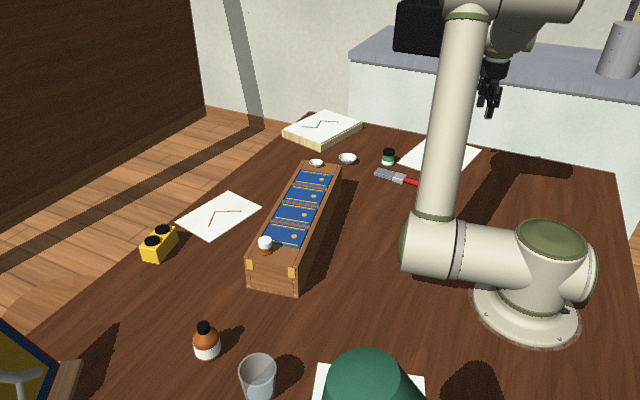

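The top view shows the chest at about (237–385, 145–208), with four blue lids between (270,184) and (352,168). The jar is on the left deck at (247,181) and the dish on the right deck at (374,161). In the side view the lids run from (285,235) to (315,178).

```bash
cat > h.py <<'E'
import numpy as np,cv2
def cast(c,uv,z):
    f=200/np.tan(np.radians(float(c["vfov"])/2)); R=cv2.Rodrigues(np.array(c["rvec"],float))[0]; t=np.array(c["tvec"],float).ravel()
    uv=np.atleast_2d(uv).astype(float)
    d=np.c_[(uv[:,0]-c["cx"])/f,(uv[:,1]-c["cy"])/f,np.ones(len(uv))]@R; o=-R.T@t
    return o+d*((z-o[2])/d[:,2])[:,None]
def lids(c,box,amin=60):
    x0,y0,x1,y1=box; h=cv2.cvtColor(c["image"],cv2.COLOR_BGR2HSV)
    m=cv2.inRange(h,(100,110,60),(125,255,255)); k=np.zeros_like(m); k[y0:y1,x0:x1]=m[y0:y1,x0:x1]
    cs=[q for q in cv2.findContours(k,cv2.RETR_EXTERNAL,cv2.CHAIN_APPROX_NONE)[0] if cv2.contourArea(q)>amin]
    return cs
E
python3 - <<'E'
from h import *
for n,b in(("top",(225,130,400,220)),("side",(240,150,345,300))):
    c=dict(np.load(f"pics/{n}0.npz")); P=[]
    for q in lids(c,b):
        w=cast(c,q[:,0],100)[:,:2].astype(np.float32); r=cv2.minAreaRect(w); P.append(r[0]); print(n,np.round(r[0],1),np.round(r[1],1),round(r[2],1),q[:,0].mean(0).round())
        uv=q[:,0].mean(0).astype(int); d=c["depth"][uv[1],uv[0]]
        f=200/np.tan(np.radians(float(c["vfov"])/2));R=cv2.Rodrigues(c["rvec"])[0]
        print("   depth pt",np.round(R.T@(np.r_[(uv[0]-c["cx"])/f,(uv[1]-c["cy"])/f,1]*d-c["tvec"].ravel()),1))
    # brass dots: yellow pixels inside each lid hull
    hsv=cv2.cvtColor(c["image"],cv2.COLOR_BGR2HSV)
    for q in lids(c,b):
        m=np.zeros(hsv.shape[:2],np.uint8);cv2.drawContours(m,[cv2.convexHull(q)],-1,255,-1);m=cv2.erode(m,np.ones((3,3)))
        y,x=np.nonzero((m>0)&(hsv[...,0]<35)&(hsv[...,2]>90)); 
        if len(x): print("  dot",len(x),np.round(cast(c,[x.mean(),y.mean()],100),1))
    P=np.array(sorted(P,key=lambda p:p[1])); v=P[-1]-P[0]; print("axis deg from y",np.degrees(np.arctan2(-v[0],v[1])),"steps",np.linalg.norm(np.diff(P,axis=0),axis=1))
E
```

```text
top [560.5 122.3] [100.3  77. ] 10.7 [273. 183.]
   depth pt [565.8 114.7 100.7]
top [577.3  33.9] [100.2  76.8] 10.7 [297. 179.]
   depth pt [579.7  34.2  99.7]
top [594.2 -54.6] [100.3  76.6] 10.7 [325. 174.]
   depth pt [597.4 -52.9  94.3]
top [ 610.9 -142.7] [100.6  76.8] 10.6 [352. 169.]
   depth pt [ 614.3 -140.3   97.4]
  dot 95 [[556.  121.5 100. ]]
  dot 89 [[573.   31.3 100. ]]
  dot 95 [[590.9 -56.1 100. ]]
  dot 88 [[ 606.4 -143.4  100. ]]
axis deg from y 10.766853989105721 steps [89.71521638 90.13269774 89.90021952]
side [559.9 122.7] [100.2  76.9] 10.5 [286. 237.]
   depth pt [553.4 128.2  98.8]
side [576.3  34.8] [100.5  75.7] 11.2 [295. 214.]
   depth pt [573.6  38.7 101.7]
side [593.3 -54.2] [99.9 76.2] 10.3 [305. 195.]
   depth pt [593.3 -51.  100.8]
side [ 609.9 -141.3] [99.9 71.3] 9.9 [313. 179.]
   depth pt [ 612.7 -140.8  100.8]
  dot 106 [[552.6 119.5 100. ]]
  dot 85 [[569.9  37.9 100. ]]
  dot 73 [[590.6 -53.8 100. ]]
  dot 45 [[ 602.3 -127.3  100. ]]
axis deg from y 10.72343467774313 steps [88.69140612 90.65321444 89.38832887]
```

The lid sizes match the spec (100×77 mm, 90 mm pitch, height about 100 mm), and both views agree to about 1 mm. Chest yaw is 10.75°. Next I press the lids in turn with a force guard, starting from lid 1.

```bash
cat >> h.py <<'E'
a=np.radians(10.75); X=np.array([np.cos(a),np.sin(a),0]); Y=np.array([-np.sin(a),np.cos(a),0])
R=np.c_[-Y,-X,[0,0,-1.]]
C={1:(610.4,-142.2),2:(593.8,-54.4),3:(576.9,34.4),4:(560.2,122.5)}
def P(i,x,z): return np.r_[C[i],0]+X*x+[0,0,z]
E
python3 - <<'E'
from station import *; from h import *
grip(0.0); movep(P(1,-25,140),R); print(read_state()["clock"],read_state()["grip_width"])
for i in(1,2,3,4):
    move_linear(P(i,-25,125),R,v=150); move_linear(P(i,-25,106),v=80); hold(.15)
    f0=read_state()["ft_force"][2]; log=[]
    for z in np.arange(103,92.9,-1):
        move_linear(P(i,-25,z),v=40); s=read_state(); f=s["ft_force"][2]-f0
        log.append((round(float(s["tcp_pos"][2]),1),round(float(f),1)))
        if f>12: break
    print(i,round(s["clock"],1),log,flush=True)
    if f<=12: print("ROCKS",i); break
    move_linear(P(i,-25,120),v=100)
c=read_camera("side"); cv2.imwrite("pics/side1.png",cv2.resize(c["image"][130:310,220:380],None,fx=4,fy=3.3))
E
```

```text
2.775 -0.0019463389048747146
1 5.1 [(102.9, 0.4), (102.0, 1.2), (100.9, -0.4), (100.1, 2.1), (100.1, 9.2), (100.0, 15.2)]
2 8.2 [(102.9, 0.4), (102.0, 1.7), (100.9, 1.1), (100.1, 1.9), (100.0, 9.6), (100.0, 18.0)]
3 11.4 [(102.9, -0.3), (102.0, -0.2), (100.9, 0.8), (100.1, 1.5), (100.1, 10.1), (100.0, 19.3)]
4 15.8 [(102.9, -0.3), (102.0, -0.6), (101.0, -0.4), (99.9, -0.3), (99.0, -0.7), (97.9, -0.3), (96.9, -0.4), (95.9, 0.0), (94.9, 1.0), (94.0, 0.1), (93.0, -0.4)]
ROCKS 4
```

View pics/side1.png

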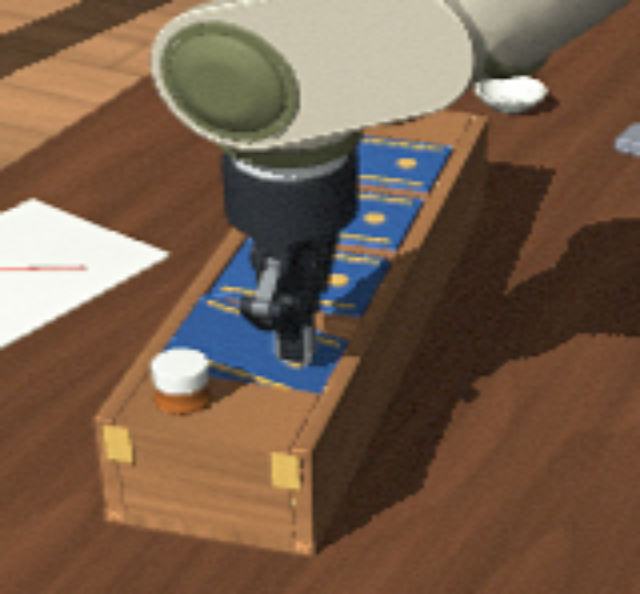

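The crop shows lid 4 (nearest the jar) tilted under the fingertips, its far edge rising, while lids 1–3 are flush. Lid 4 is the unlatched one, and pressing it moved nothing else. Next I press it to z = 66, which keeps the gripper body above the raised far end (about 135 mm), then push away with a force guard.

Run:
```python
from station import *; from h import *
F=lambda: read_state()["ft_force"]
f0=F()
for z in (85,76,70,66):
    move_linear(P(4,-25,z),v=40); print(z,np.round(F()-f0,1),flush=True)
    if np.linalg.norm(F()-f0)>25: raise SystemExit("force")
hold(.1); f0=F()
for x in np.arange(-23,1,1.5):
    move_linear(P(4,x,66),v=30); d=F()-f0; fx=float(d@X); print(x,round(fx,1),round(float(d[2]),1),flush=True)
    if fx<-14: break
x-=1; print(read_state()["clock"])
move_linear(P(4,x-9,68),v=80); move_linear(P(4,x-11,180),v=120)
movep(P(1,-120,230),R)
print(read_state()["clock"])
for n in("top","side"):
    c=read_camera(n); np.savez(f"pics/{n}2.npz",**c); cv2.imwrite(f"pics/{n}2.png",c["image"])
    b=(130,110,470,280) if n=="top" else (180,120,440,400)
    cv2.imwrite(f"pics/{n}2c.png",cv2.resize(c["image"][b[1]:b[3],b[0]:b[2]],None,fx=2.1,fy=2.1))
```

```text
85 [ 0.9 -0.5  0.9]
76 [ 1.   0.6 -0.3]
70 [ 0.9 -0.4  0.9]
66 [ 0.7 -0.9  0.6]
-23.0 -1.3 -0.1
-21.5 -1.5 -0.2
-20.0 -1.6 0.8
-18.5 -1.3 -1.1
-17.0 -2.6 -1.0
-15.5 -1.8 -0.2
-14.0 -5.6 0.9
-12.5 -10.8 4.1
-11.0 -16.3 7.6
19.4333
21.9083
```

View pics/side2c.png

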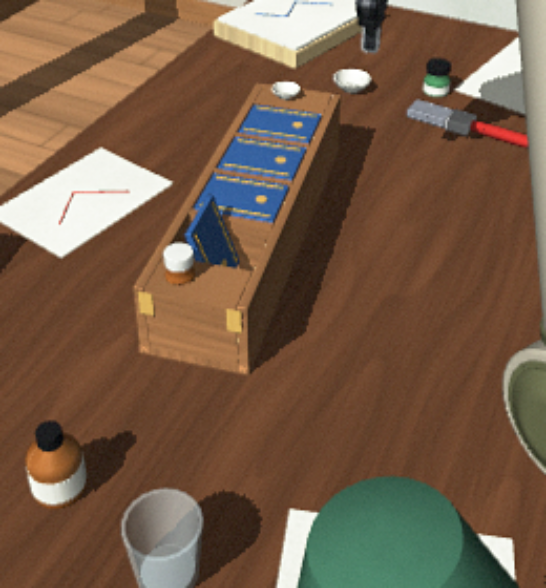

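View pics/top2c.png

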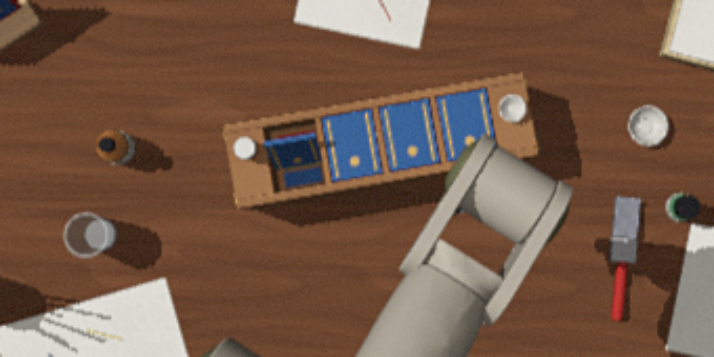

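Both crops show lid 4 standing steeply with its dotted end down in the bay. The jar, dish and table items look as before. I'll check the tilt and the jar and dish numerically, then hand in.

Run:
```python
from h import *
for n in("top","side"):
    c=dict(np.load(f"pics/{n}2.npz")); c0=dict(np.load(f"pics/{n}0.npz"))
    f=200/np.tan(np.radians(float(c["vfov"])/2)); Rc=cv2.Rodrigues(c["rvec"])[0]
    v,u=np.mgrid[:400,:640]; d=c["depth"]
    W=(np.dstack([(u-c["cx"])/f*d,(v-c["cy"])/f*d,d])-c["tvec"].ravel())@Rc
    L=W-np.r_[C[4],0]; x=L@X;y=L@Y;z=W[...,2]
    h=cv2.cvtColor(c["image"],cv2.COLOR_BGR2HSV)
    m=(abs(y)<32)&(x>-40)&(x<45)&(z>45)&(z<150)&(h[...,0]>95)&(h[...,0]<130)&(h[...,1]>90)&(d>0)
    q=np.c_[x[m],z[m]]; 
    l=cv2.fitLine(q.astype(np.float32),cv2.DIST_HUBER,0,.01,.01).ravel()
    print(n,m.sum(),"tilt",np.arctan2(abs(l[1]),abs(l[0])),"at",l[2:],"zmax",np.percentile(q[:,1],98))
    b=(slice(170,192),slice(238,254)) if n=="top" else (slice(230,262),slice(254,274))
    e=(slice(152,170),slice(366,383)) if n=="top" else (slice(156,170),slice(306,326))
    for k,s in(("jar",b),("dish",e)):
        g=[((cv2.cvtColor(q["image"],cv2.COLOR_BGR2HSV)[s][...,1]<70)&(q["image"][s].max(2)>140)) for q in(c0,c)]
        print("  ",k,[np.round(np.argwhere(t).mean(0),1).tolist()+[int(t.sum())] for t in g])
```

```text
top 215 tilt 1.2413906 at [ 8.84378 99.83745] zmax 139.15709342948958
   jar [[10.0, 7.7, 87], [10.0, 7.7, 87]]
   dish [[9.1, 8.0, 125], [9.0, 7.9, 126]]
side 335 tilt 1.2432872 at [  7.9253526 103.006775 ] zmax 135.9478322221859
   jar [[11.8, 9.9, 152], [11.7, 10.1, 153]]
   dish [[5.8, 9.6, 77], [5.9, 9.6, 79]]
```

Both views give a tilt of 1.24 rad against the 1.25 stop. The jar and dish have not moved.

```bash
python3 -c "
from station import *
hand_in(); print(read_state()['clock'])"
```

```text
the job is handed in; nothing more can be done
the job is handed in; nothing more can be done
```

The unlatched lid was lid 4, the leftmost. It now stands fully open with its dotted end down in the chest, and the job is handed in at about 22 s on the robot clock.

- **Finding it:** I pressed lids 1 to 4 in turn at their dots. Lids 1–3 stayed rigid, stopping at z = 100 mm with 15–19 N, while lid 4 gave way with almost no force.
- **Opening it:** I pressed lid 4 down 34 mm, then pushed it away from the robot. The force rose steadily to about 16 N, which showed it had reached its stop. I then withdrew, so the robot was touching nothing at hand-in.
- **Last checks:** The tilt measures 1.241 rad from the top camera and 1.243 rad from the side, against the 1.25 stop. By measurement the jar and dish moved less than a pixel. The objects on the table looked undisturbed by eye.
- **Disagreements:** The push met the stop about 11–12 mm in, rather than the stated 20 mm or so. My estimate from the lid's geometry and the finger width was about 9 mm, and the camera tilts confirm it is open. No check failed.

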